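Fit the tipped polishing drum on the splined spindle and hold it home

TASK

In the tray of polishing heads the straight felt drum has tipped over: set it upright without knocking over the heads standing beside it, and fit it, splined bore down, on the vertical spindle of the polishing machine. Turn it until the splines mesh and slide it down until it sits fully home on the spindle's seat with the brass spring collar pushed in. Finish while still holding the drum pressed home: the spring lifts it again if you let go before I have thrown the spindle lock.

Things in the scene. Friction and masses are not known exactly. Their poses are not given: they have to be found in the camera images.
- drum: pale felt cylinder, 50 mm dia, 80 mm long, 255 to 425 g, lying on its side in the tray. One end is a steel hexagon foot 12 mm thick, 50 mm across flats, 58 over corners (it does not roll). Origin: mid-length on the axis, 25 mm above the tray floor. Own +x runs along the axis from foot (x=-40 mm) to plain top (x=+40 mm): up when upright. Own +y and -y go through hexagon corners. Grip the felt.
- bore (a point): centre of the drum's underside (x=-40 mm of the drum, same axes), mouth of its splined bore: 46 mm deep, 30 mm wide; six internal teeth 4 mm wide reach in to a 20 mm circle, from 3 to 27 mm above the underside. The six grooves between the teeth lie in line with the hexagon's corners.
- tray: shallow aluminium tray with black rubber floor, 458 mm along x by 178 mm along y, fixed. Origin: centre of its underside, on the bench; floor 4 mm, rim 14 mm above the bench. Four heads stand in a row along its long side (x), about 106 mm apart; the lying drum has one of the three nearer places, its axis across the row within 0.35 rad, foot towards the machine (-y), top pointing to +y.
- machine: bench polishing machine, green housing 230 x 240 mm, 82 mm high, fixed, front panel (-x) to the robot; round steel splash pan on top (226 mm dia, floor 89 mm, rim 104 mm above the bench), spindle in its centre. A bent coolant nozzle up to 155 mm high comes in from the far right corner (+x, -y) to 95 mm from the spindle axis. Origin: centre of the underside.
- nose (a point): on the spindle axis at seat height, 115 mm above the bench; turns with the spindle. Seat: flat steel face, 60 mm dia. Nose above it, 42 mm tall: root 18 mm dia; six ribs 4 mm wide, 27 mm over tips, from 4 to 30 mm above the seat, tips chamfered; then a pilot tapering to 10 mm. A rib lies on own +x, the rest every 60 degrees; they enter the drum's grooves, with about 0.1 rad of play either way.
- spindle (a joint): turn of the spindle and nose on the machine (rad, counter-clockwise from above; 0: axes as the machine's). The stopped motor holds it with 0.5 N m of friction. A drum whose splines do not mesh stops on the ribs, its underside 27 mm above the seat.
- collar (a joint): brass spring collar, 40 mm dia, around the foot of the nose. 0: it stands 8 mm above the seat; grows as it is pressed down (m); 0.008: level with the seat, the drum's foot rests on the seat. Its spring pushes up with 5 N at 0, rising to 9 N at 0.008.
- cone_head: standing neighbour in the tray: felt cone, 78 mm high, on a hexagon foot 50 mm across flats. Origin: centre of its underside, +z up.
- dome_head: standing neighbour in the tray: mushroom-shaped felt dome, 48 mm dia, 65 mm high, on a hexagon foot 50 mm across flats. Origin: centre of its underside, +z up.
- wheel_head: standing at the far end of the tray: felt wheel 58 mm dia on a steel neck, 59 mm high in all, on a hexagon foot 50 mm across flats. Origin: centre of its underside, +z up.
Things that resemble listed ones, but are neither listed nor needed, are in the scene too. Leave any black, blue or turquoise look-alike of the cone_head alone.

How it is judged:
On the way, in this order (a step that is already met when the one before it is completed fails the run):
1. the drum is upright, bore down (angle between drum's own x axis and vertical below 0.2 rad), for 0.2 s.
2. the splines have meshed: the drum has slid down over the ribs (horizontal distance between bore and nose below 0.004 m and z of bore in the frame of nose below 0.018 m), for 0.1 s.
At the end, for the whole second after the job is handed in: Drum on the seat: underside within 1.5 mm of it, centred to 3 mm, upright to 0.06 rad; collar in by 7 mm or more and pressing back with over 6 N; drum still, the fingers still on it with over 5 N. The three other heads stand (tilt under 0.3 rad) (value of joint collar above 0.007 m and z of bore in the frame of nose below 0.0015 m and horizontal distance between bore and nose below 0.003 m and angle between drum's own x axis and vertical below 0.06 rad and contact force between drum and collar above 6 N and contact force between the fingers and drum above 5 N and linear speed of drum below 0.01 m/s and angle between each of cone_head, dome_head, wheel_head's own z axis and vertical below 0.3 rad); the arm keeps its last pose, push and grip.
It fails at once if a standing head is knocked over (angle between any of cone_head, dome_head, wheel_head's own z axis and vertical above 0.6 rad).
It also fails if it takes over 58 s, if anything falls off the work surface, if the arm or the gripper's body presses on something with over 40 N, if the wrist force passes 120 N, or if a joint passes its speed limit or range.

ROBOT

A 7-joint arm with a two-finger parallel gripper is mounted at the origin on the work surface. World frame = base frame: x ahead of the robot, y to its left, z up, the work surface at z = 0. Lengths are in m, angles in rad, forces in N, time in s.
With the tool pointing down it reaches from about 0.35 to 0.9 m from the base axis. Payload 8.1 kg.
Tool frame: the origin (TCP) lies at the very end of the fingers, on their centre line; the grasp point (between the pads) lies 19 mm behind it; z points along the fingers, y is the line along which they close (so a half turn about z gives the same grasp; the last joint's range is limited). The gripper opens to 85 mm and grips with 20 to 120 N. Pads are 22 mm wide; open, the fingers measure 114 mm over their backs; the gripper's body (76 mm by 85 mm) begins 54 mm behind the grasp point. The pads swing forward as they close: fully open they stand 13 mm farther back than shut.
Start: joints at [-1.325, 0.434, 0.025, 1.573, -0.012, 1.134, -0.075], TCP at [0.214, 0.587, 0.231] pointing down, gripper open.
Joint ranges: [-2.62, 2.62], [-0.44, 2.09], [-1.27, 1.32], [0.08, 2.57], [-1.32, 4.46], [0.12, 2], [-2.74, 2.74]. Speed limits (rad/s): [2.22, 2.22, 3.01, 3.01, 3.14, 3.14, 3.14].

INTERFACE

Orientations are given as a rotation vector (axis times angle).
In Python, from cell import readout, viewer, close_job, outline_of, pinpoint gives the robot as it stands. The module is installed in compiled form; this text tells all that it offers.
- The arm moves only by the tool apply_moves, never from a script. Its argument "plan" is a list of rows, each a list of 5 numbers: the shift along the tool's x, y, z in mm, then the turn about the tool's z in rad, then the finger opening in mm, from 0 to 85.4. A call has 1 to 8 rows; each row is the pose to reach, as a shift and turn from the pose commanded when the call began, along the tool's axes at that moment; what a row does not reach only later rows make up. A row lasts 1/8 s, in which the tool goes at most 62.5 mm and 10.7 degrees, less where a joint would pass 70% of its speed; a pose out of reach is approached as far as the arm can. A call with a gripper value outside its range is refused whole. The fingers move at their own pace and stop on an object; "squeeze" is the grip in N (left out, the last holds). Time passes only in rows, so rows that repeat a pose let the fingers close. It gives the time, the measured TCP pose, the force, the opening and the grip force at its end, in the units of the state.
- readout.read_state(): the state, without advancing time (a new reading comes with each control period).
- viewer.snapshot(name): name is "scene" or "top"; returns a dict with "image" (480x640x3 uint8, red, green, blue), "fx", "fy", "cx", "cy" (pixels), "distortion" ([k1, k2, p1, p2, k3] as OpenCV has them; the pictures are not rectified), "rvec" (rotation vector, rad) and "tvec" (3), from world to camera coordinates, as OpenCV has them. Camera axes: x right, y down, z forward; pixel columns grow to the right and rows downward; lengths in m; the calibration is good to about 2 mm. A picture is of the moment at which its call begins. There is no depth.
- close_job(): hands the job in; it is judged then, once.
Trained networks look in a picture, given as the dict that the camera call returned (one of the last four; its "shot" number tells which), for a name from the list of things; names that differ only in an ending like _2 or _b are one class to them, and where a whole thing is asked for, a point or a joint stands for the part that bears it (a point fixed in the world has none). Each returns a list of dicts, best first, with "conf" (0 to 1); they miss things now and then, are a little off and sometimes report something else, mostly with a low value. They report only what shows in the picture. A call takes as long as a camera call. They do not tell look-alikes from the thing itself.
- outline_of(label, picture): "pixels" (480x640 bool, what is visible of it) and "bbox" ([left, top, width, height] in pixels, round what is visible of it).
- pinpoint(label, picture): "pixel" ([column, row] in pixels: a listed point, or the origin of a listed thing).
The state is a dict: "clock": time; "joints": joint angles; "joint_velocities": joint speeds; "joint_efforts": joint torques, N m; "position": TCP position; "tcp_rot": TCP orientation; "ft_force": force on the tool from outside, world axes, zero at the start; "ft_torque": the same for the moment, N m; "width": finger opening in m; "gripper_force": force on a finger pad.
Only numpy, scipy, OpenCV 4.12 (cv2) and the standard library are available. Lean on these libraries where they do the work, as an engineer would, in place of code of your own. Each camera call takes 0.05 s, during which the arm holds its last target. There are 200 camera calls.

## Working session

There is one attempt and no reset: what is moved stays moved. The work goes in short steps, Python scripts to look and compute and a tool call to move; the robot and the scene stay as the last step left them, time stands still between calls to the robot, and variables do not carry over. Pictures are saved under pics/ and viewed, at most 10 in all, crops included, and the job is handed in when it is done.

Besides the shell and the picture viewer there is one more tool, called after "Call:" as name(argument=value, ...) on one line, values as JSON. apply_moves: Moves the arm, as the interface text tells. Its arguments: {"type":"object","properties":{"plan":{"type":"array"},"squeeze":{"type":"number"}},"required":["plan"]}

```bash
mkdir -p pics; cat > h.py <<'E'
import numpy as np,cv2
from cell import readout,viewer,close_job,outline_of,pinpoint
def P(s):
    K=np.array([[s['fx'],0,s['cx']],[0,s['fy'],s['cy']],[0,0,1.]]);return K,np.array(s['distortion'],float),np.array(s['rvec'],float),np.array(s['tvec'],float)
def onplane(s,px,z):
    K,d,r,t=P(s);u=cv2.undistortPoints(np.array(px,float).reshape(-1,1,2),K,d).reshape(-1,2)
    R=cv2.Rodrigues(r)[0];C=-R.T@t;D=np.c_[u,np.ones(len(u))]@R
    return C+D*((z-C[2])/D[:,2])[:,None]
def proj(s,X):
    K,d,r,t=P(s);return cv2.projectPoints(np.array(X,float).reshape(-1,1,3),r,t,K,d)[0].reshape(-1,2)
def tri(s1,p1,s2,p2):
    A=[];b=[]
    for s,p in((s1,p1),(s2,p2)):
        a0=onplane(s,p,0)[0];a1=onplane(s,p,.3)[0];d=(a1-a0)/np.linalg.norm(a1-a0);M=np.eye(3)-np.outer(d,d);A.append(M);b.append(M@a0)
    return np.linalg.lstsq(np.vstack(A),np.hstack(b),rcond=None)[0]
def save(s,n,crop=None,k=1):
    im=s['image'][...,::-1]
    if crop: x,y,w,h=crop; im=im[y:y+h,x:x+w]
    cv2.imwrite('pics/'+n,cv2.resize(im,None,fx=k,fy=k,interpolation=cv2.INTER_CUBIC))
E
python3 - <<'E'
from h import *
S={n:viewer.snapshot(n) for n in('scene','top')}
for n,s in S.items():
    save(s,n+'0.png'); print(n,-cv2.Rodrigues(P(s)[2])[0].T@P(s)[3],s['fx'])
for l in['drum','bore','tray','machine','nose','cone_head','dome_head','wheel_head']:
    for n,s in S.items():
        print(l,n,[(np.round(q['pixel'],1).tolist(),round(q['conf'],2)) for q in pinpoint(l,s)][:4])
print(readout.read_state())
E
```

```text
scene [ 1.33876165 -0.078446    0.7869644 ] 517.0290906331835
top [0.42131778 0.08473293 1.076224  ] 598.0428503883757
drum scene [([374.3, 284.0], 0.62)]
drum top [([254.6, 188.0], 0.65)]
bore scene [([357.7, 286.9], 0.77)]
bore top [([276.7, 185.0], 0.88)]
tray scene [([370.3, 271.4], 0.77)]
tray top [([252.6, 213.7], 0.78)]
machine scene [([150.3, 276.8], 0.73)]
machine top [([504.8, 253.7], 0.83)]
nose scene [([135.0, 235.1], 0.66)]
nose top [([524.8, 247.0], 0.78)]
cone_head scene [([282.9, 244.9], 0.94), ([362.3, 253.2], 0.9), ([452.1, 255.8], 0.9), ([353.2, 191.4], 0.85)]
cone_head top [([232.5, 381.9], 0.75), ([253.9, 245.3], 0.7), ([139.8, 236.2], 0.67), ([346.5, 282.6], 0.62)]
dome_head scene [([354.7, 226.0], 0.96)]
dome_head top [([252.4, 304.0], 0.92), ([255.8, 131.8], 0.46)]
wheel_head scene [([388.9, 333.5], 0.82)]
wheel_head top [([258.1, 133.7], 0.74)]
{'clock': 0.9, 'joints': array([-1.32459889,  0.43447874,  0.0249722 ,  1.5731884 , -0.01165548,
        1.13404211, -0.07512196]), 'joint_velocities': array([ 1.22006825e-03, -6.65656897e-04,  1.14189187e-03,  8.57368402e-04,
       -3.39967568e-04, -4.99360354e-06, -1.07779374e-03]), 'joint_efforts': array([-1.18276062e-04, -6.70279241e+01,  1.02460954e+00, -3.16567969e+01,
        1.56072766e-02,  2.40465080e-03, -3.14848648e-05]), 'position': array([0.213599  , 0.58737008, 0.23134021]), 'tcp_rot': array([-5.45270769e-01, -3.09386251e+00, -5.20381071e-05]), 'ft_force': array([-1.05694761,  0.62672283, -0.1828445 ]), 'ft_torque': array([-0.03100448, -0.04925966,  0.08474356]), 'gripper_force': 0.0, 'width': 0.08515451036713077}
```

View pics/scene0.png

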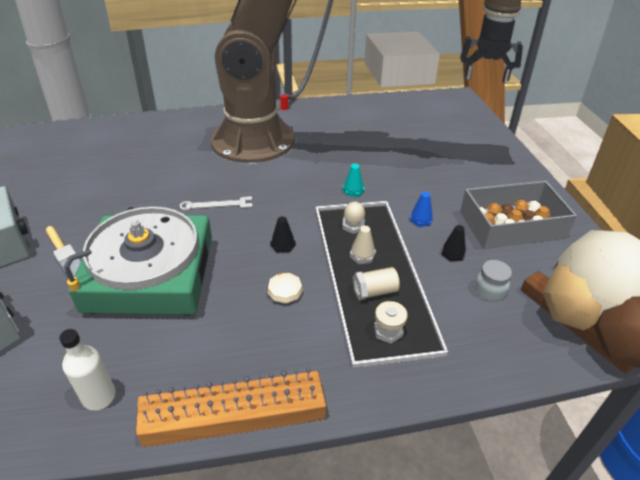

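View pics/top0.png

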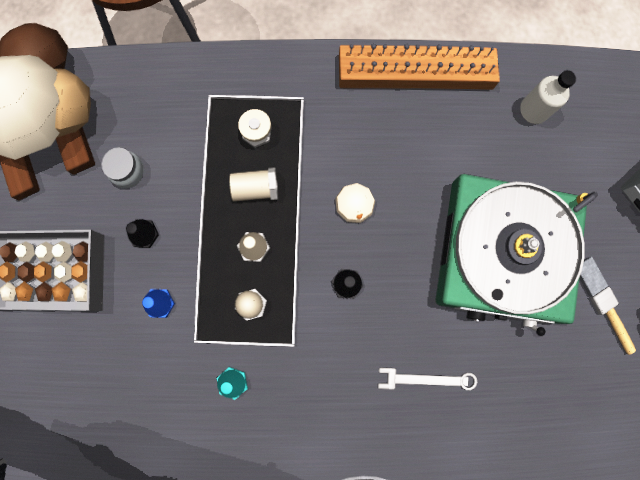

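The scene view shows the drum at (376,284), with its foot to the left towards the machine, between the cone head (363,243) and the wheel head (390,320). The spindle is at (137,235). In the top view the drum is at (253,186), its foot at (272,185), and the spindle at (525,245).

```bash
python3 - <<'E'
from h import *
s=viewer.snapshot('scene');t=viewer.snapshot('top')
q=lambda l,p:pinpoint(l,p)[0]['pixel']
for l,z in(('drum',.029),('bore',.029),('nose',.115),('wheel_head',.004),('tray',0),('machine',0)):
    try:
        a,b=q(l,s),q(l,t);print(l,onplane(s,a,z)[0].round(4),onplane(t,b,z)[0].round(4),tri(s,a,t,b).round(4))
    except Exception as e:print(l,e)
m=outline_of('drum',t)[0]['pixels']; c,v,e=cv2.PCACompute2(np.argwhere(m)[:,::-1].astype(np.float32),np.empty(0))
w=onplane(t,[c[0]-20*v[0],c[0]+20*v[0]],.035);d=w[1]-w[0];print('axis deg',np.degrees(np.arctan2(d[1],d[0])),w.mean(0))
for sgn in(-1,1):
  pass
print('cone',onplane(t,[253.9,245.3],.004),'tray corners',onplane(t,[[209,96],[302,98],[293,346],[195,342]],.014).round(3).tolist())
save(t,'nose1.png',(475,195,100,100),6)
R=cv2.Rodrigues(readout.read_state()['tcp_rot'])[0];print(R.round(3))
E
```

```text
drum [0.6526 0.1865 0.029 ] [0.6512 0.1837 0.029 ] [0.6518 0.1853 0.0282]
bore [0.6506 0.1444 0.029 ] [0.6601 0.1465 0.029 ] [0.6579 0.1441 0.0368]
nose [ 0.5184 -0.2742  0.115 ] [ 0.5301 -0.2693  0.115 ] [ 0.5292 -0.2692  0.1228]
wheel_head [0.7565 0.1906 0.004 ] [0.7579 0.1838 0.004 ] [0.758  0.1866 0.0064]
tray [0.5864 0.1981 0.    ] [0.5998 0.1978 0.    ] [0.5976 0.1953 0.0116]
machine [ 0.5259 -0.271   0.    ] [ 0.5219 -0.2733  0.    ] [ 0.5223 -0.273  -0.003 ]
axis deg -86.29349337774772 [0.64953591 0.18802084 0.035     ]
cone [[0.5449466  0.19002476 0.004     ]] tray corners [[0.826, 0.275, 0.014], [0.819, 0.101, 0.014], [0.364, 0.121, 0.014], [0.373, 0.295, 0.014]]
[[-0.94   0.342  0.   ]
 [ 0.342  0.94   0.   ]
 [-0.     0.    -1.   ]]
```

View pics/nose1.png

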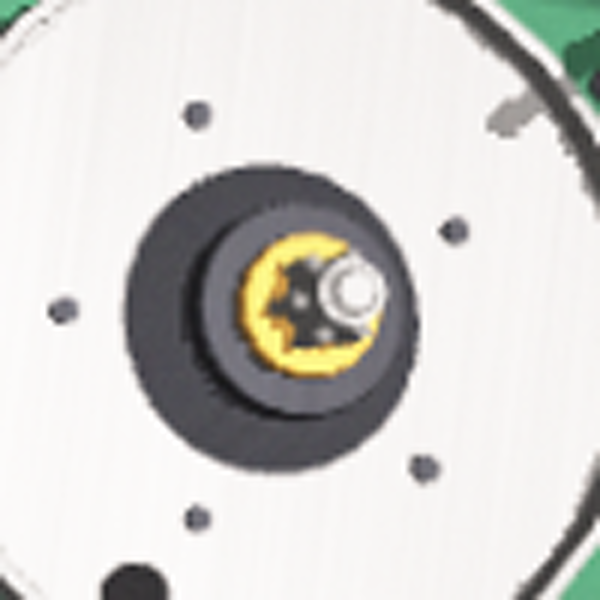

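Call:
apply_moves(plan=[[-58,-22,0,0.12,85],[-116,-44,0,0.24,85],[-174,-66,0,0.37,85],[-232,-88,0,0.5,85],[-290,-110,0,0.63,85],[-348,-132,0,0.76,85],[-406,-154,0,0.89,85],[-464,-176,0,1.02,85]], squeeze=20)

```text
clock: 2.65
position: [0.5908, 0.2622, 0.2316]
tcp_rot: [-1.991, -2.43, -0.001]
ft_force: [0.5, 1.1, 0.5]
width: 0.0848
gripper_force: 0.0
```

```bash
cat >> h.py <<'E'
def rel(x,y,z,yaw=None):
    "tool shift (mm) to world TCP; yaw = wanted world direction (deg) of tool y mod 180"
    st=readout.read_state();R=cv2.Rodrigues(st['tcp_rot'])[0];p=st['position']
    sh=R.T@(np.array([x,y,z])-p)*1000;a=np.degrees(np.arctan2(R[1,1],R[0,1]))
    tr=None if yaw is None else np.radians((a-yaw+90)%180-90)
    print('pos',p.round(4),'yaw',round(a,1),'tilt',R[2,2].round(4),'F',st['ft_force'].round(1),'w',round(st['width'],4),'gf',round(st['gripper_force'],1),'t',st['clock'],'j7',st['joints'][6].round(2),'SHIFT',sh.round(1),'TURN',tr)
E
python3 -c "
from h import *
rel(.6485,.209,.12,5)"
```

```text
pos [0.5908 0.2622 0.2316] yaw 11.4 tilt -1.0 F [0.5 1.1 0.5] w 0.0848 gf 0.0 t 2.65 j7 -0.14 SHIFT [-63.5  46.  111.6] TURN 0.11085512372812671
```

Call:
apply_moves(plan=[[-32,23,30,0.055,85],[-63.5,46,60,0.11,85],[-63.5,46,112,0.11,85],[-63.5,46,112,0.11,85]])

```text
clock: 3.15
position: [0.6445, 0.2095, 0.1154]
tcp_rot: [-2.115, -2.318, 0.011]
ft_force: [0.1, 0.8, 1.2]
width: 0.085
gripper_force: 0.0
```

```bash
python3 - <<'E'
from h import *
rel(.6485,.209,.010,5)
s=viewer.snapshot('scene');t=viewer.snapshot('top')
for n,p in(('s',s),('t',t)):
  for l in('drum','bore'):
    print(n,l,[(onplane(p,r['pixel'],.029)[0].round(4),round(r['conf'],2)) for r in pinpoint(l,p)][:2])
a=cv2.resize(s['image'][150:400,270:500],None,fx=2,fy=2);b=cv2.resize(t['image'][80:330,150:320],None,fx=2,fy=2)
cv2.imwrite('pics/c1.png',np.hstack([a,b])[...,::-1])
E
```

```text
pos [0.6445 0.2095 0.1154] yaw 5.2 tilt -1.0 F [0.1 0.8 1.2] w 0.085 gf 0.0 t 3.15 j7 -0.08 SHIFT [ -0.7   4.8 105.4] TURN 0.004261378737535887
s drum [(array([0.6515, 0.1864, 0.029 ]), 0.74)]
s bore [(array([0.6585, 0.142 , 0.029 ]), 0.56)]
t drum [(array([0.6483, 0.1848, 0.029 ]), 0.58)]
t bore [(array([0.6574, 0.1501, 0.029 ]), 0.68), (array([0.7486, 0.1858, 0.029 ]), 0.56)]
```

View pics/c1.png

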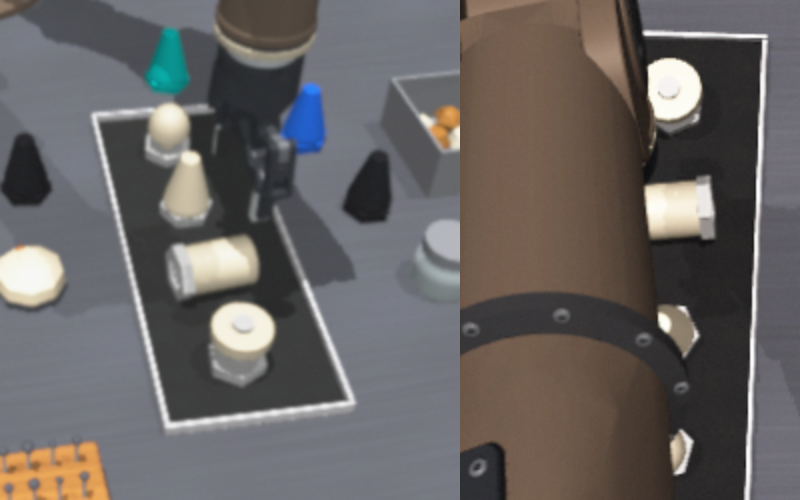

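The fingers are above the plain end of the drum at (265,180) in the crop. The neighbours at (188,190) and (242,330) are clear.

Call:
apply_moves(plan=[[0,4,50,0.01,85],[0,4,90,0.01,85],[0,4,104,0.01,85],[0,4,104,0.01,85]])

```text
clock: 3.95
position: [0.6515, 0.2109, 0.0158]
tcp_rot: [2.128, 2.311, 0.0]
ft_force: [0.2, -1.4, 1.1]
width: 0.0851
gripper_force: 0.0
```

Call:
apply_moves(plan=[[0,0,0,0,40],[0,0,0,0,40],[0,0,0,0,40],[0,0,0,0,40],[0,0,0,0,40],[0,0,0,0,40]], squeeze=20)

```text
clock: 4.7
position: [0.6522, 0.2111, 0.0171]
tcp_rot: [2.128, 2.31, 0.004]
ft_force: [-1.4, -0.2, 6.6]
width: 0.0494
gripper_force: 19.5
```

Call:
apply_moves(plan=[[0,0,-8,0,40],[0,0,-16,0,40],[0,0,-24,0,40],[0,0,-32,0,40],[0,0,-40,0,40]])

```text
clock: 5.32
position: [0.6513, 0.2107, 0.0559]
tcp_rot: [2.129, 2.31, 0.0]
ft_force: [0.2, 0.7, -3.1]
width: 0.0496
gripper_force: 21.5
```

```bash
python3 - <<'E'
from h import *
s=viewer.snapshot('scene');save(s,'l1.png',(300,150,200,200),3);rel(.6485,.209,.010,5)
print(pinpoint('bore',s),pinpoint('drum',s))
E
```

```text
pos [0.6519 0.2109 0.057 ] yaw 4.7 tilt -1.0 F [ 0.2  0.8 -1.5] w 0.0493 gf 21.5 t 5.375 j7 -0.06 SHIFT [-1.6 -3.7 47. ] TURN -0.005397929157715553
[{'pixel': [355.6, 275.5], 'conf': 0.72}] [{'pixel': [378.7, 271.1], 'conf': 0.92}]
```

View pics/l1.png

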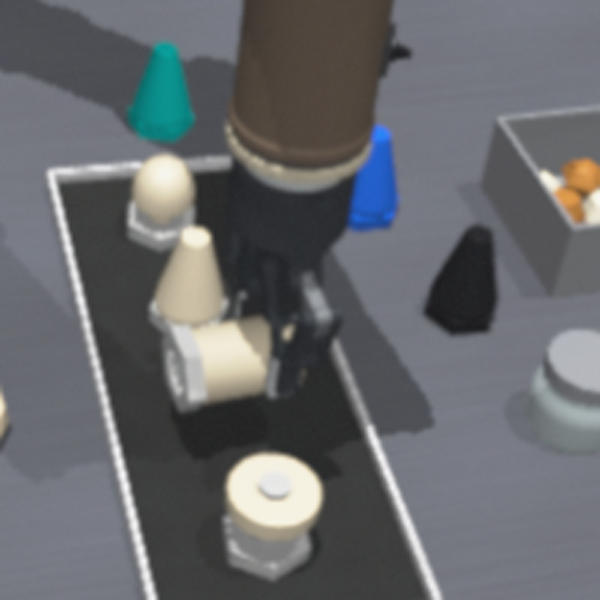

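The drum is held about 15° nose-up, with the foot at crop (185,370) off the floor. The pads grip it too stiffly for it to swing down on its own, so I'll pivot the foot against the tray rim.

Call:
apply_moves(plan=[[-20,0,10,0,40],[-38,0,20,0,40],[-46,0,18,0,40],[-54,0,8,0,40],[-62,0,1,0,40],[-70,0,-5,0,40],[-78,0,-8,0,40],[-86,0,-11,0,40]])

```text
clock: 6.48
position: [0.6583, 0.1246, 0.0666]
tcp_rot: [-2.128, -2.311, -0.0]
ft_force: [0.2, 0.6, -3.3]
width: 0.0492
gripper_force: 21.6
```

```bash
python3 - <<'E'
from h import *
s=viewer.snapshot('scene');save(s,'l2.png',(270,150,200,200),3);rel(.6485,.209,.010,5)
print(pinpoint('bore',s),pinpoint('drum',s))
E
```

```text
pos [0.6587 0.1229 0.0669] yaw 4.6 tilt -1.0 F [ 0.5 -2.  -2.3] w 0.0493 gf 21.6 t 6.525 j7 0.06 SHIFT [86.7 -3.2 56.8] TURN -0.00670506214504672
[{'pixel': [314.4, 279.9], 'conf': 0.56}] [{'pixel': [335.2, 273.7], 'conf': 0.69}]
```

View pics/l2.png

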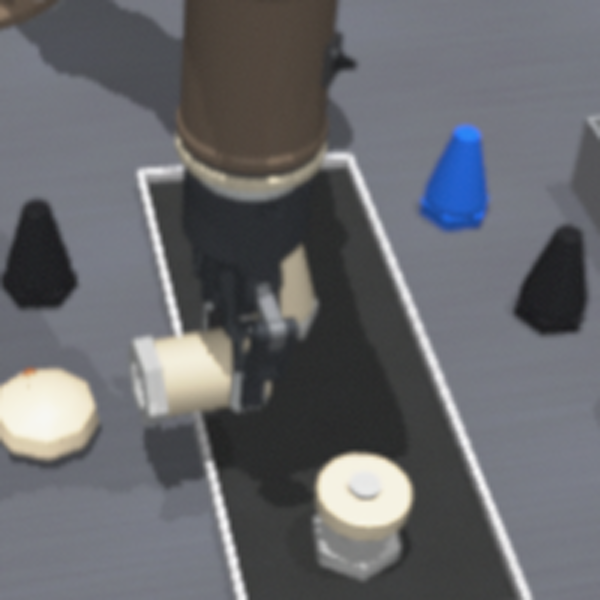

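The drum went over the rim without pivoting; the foot is now outside the tray at crop (148,375), nearly level. I'll measure the tilt from the bore and redo the move lower.

```bash
cat >> h.py <<'E'
def tilt(s):
    st=readout.read_state();R=cv2.Rodrigues(st['tcp_rot'])[0];p=st['position'];n=R[:,1];ax=np.array([-n[1],n[0],0]);ax*=np.sign(ax[1])
    o={}
    for l in('bore','drum'):
        r=pinpoint(l,s)
        if not r: print('no',l);continue
        a,b=onplane(s,r[0]['pixel'],0)[0],onplane(s,r[0]['pixel'],.3)[0]
        X=a+(b-a)*(n@(p-a))/(n@(b-a));o[l]=X;print(l,round(r[0]['conf'],2),'along,z rel TCP mm',round(1000*ax@(X-p),1),round(1000*(X-p)[2],1))
    if len(o)==2:
        d=o['drum']-o['bore'];print('len',np.linalg.norm(d).round(4),'tilt deg',np.degrees(np.arctan2(d[2],ax@d)).round(1))
E
python3 - <<'E'
from h import *
s=viewer.snapshot('scene');tilt(s);tilt(viewer.snapshot('top'))
E
```

```text
bore 0.55 along,z rel TCP mm -63.8 16.7
drum 0.64 along,z rel TCP mm -27.1 7.6
len 0.0379 tilt deg -13.9
bore 0.67 along,z rel TCP mm -1281.8 -2638.1
no drum
```

Call:
apply_moves(plan=[[40,0,-5,0,40],[75,0,-5,0,40],[78,0,20,0,40],[78,0,46,0,40],[70,0,47.5,0,40],[62,0,47.5,0,40],[56,0,47.5,0,40],[56,0,47.5,0,40]])

```text
clock: 7.92
position: [0.6543, 0.1795, 0.0195]
tcp_rot: [2.13, 2.308, 0.001]
ft_force: [0.1, 0.7, -3.3]
width: 0.049
gripper_force: 21.2
```

Call:
apply_moves(plan=[[-3,0,0,0,40],[-6,0,0,0,40],[-6,0,0,0,40]])

```text
clock: 8.3
position: [0.6543, 0.1747, 0.0189]
tcp_rot: [2.129, 2.31, 0.0]
ft_force: [0.4, 1.4, -3.5]
width: 0.0491
gripper_force: 21.2
```

Call:
apply_moves(plan=[[-3,0,-2,0,40],[-5,0,-6,0,40],[-7,0,-11,0,40],[-9,0,-15,0,40]])

```text
clock: 8.8
position: [0.6553, 0.1657, 0.0344]
tcp_rot: [2.128, 2.31, 0.001]
ft_force: [1.2, 2.7, -3.5]
width: 0.0493
gripper_force: 21.4
```

```bash
python3 - <<'E'
from h import *
s=viewer.snapshot('scene');tilt(s);rel(.65,.2,.02,5);save(s,'l3.png',(270,150,200,200),3)
E
```

```text
no bore
drum 0.86 along,z rel TCP mm -25.0 3.0
pos [0.6554 0.1657 0.0343] yaw 4.7 tilt -1.0 F [ 0.4  2.1 -1.1] w 0.0495 gf 21.5 t 8.95 j7 0.01 SHIFT [34.6 -2.6 14.3] TURN -0.0056418072960031426
```

View pics/l3.png

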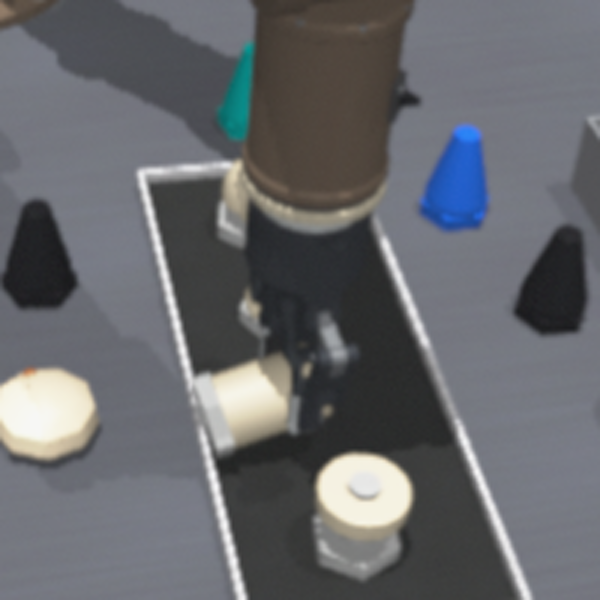

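The foot is now braced against the rim at crop (215,415), and the drum is tilted roughly 15° and pivoting. I'll continue the arc.

Call:
apply_moves(plan=[[-5,0,-6,0,40],[-10,0,-12,0,40],[-16,0,-17,0,40],[-22,0,-21,0,40],[-28,0,-24.5,0,40],[-34,0,-27,0,40],[-40,0,-29,0,40],[-40,0,-29,0,40]])

```text
clock: 9.95
position: [0.6584, 0.1247, 0.0629]
tcp_rot: [2.13, 2.309, -0.001]
ft_force: [-0.3, -0.4, -3.1]
width: 0.0491
gripper_force: 21.6
```

```bash
python3 - <<'E'
from h import *
s=viewer.snapshot('scene');tilt(s);rel(.65,.2,.02,5);save(s,'l4.png',(270,150,200,200),3)
E
```

```text
bore 0.83 along,z rel TCP mm -49.1 -26.2
drum 0.82 along,z rel TCP mm -15.0 -2.2
len 0.0417 tilt deg 35.1
pos [0.6581 0.1263 0.0627] yaw 4.7 tilt -1.0 F [-1.2  0.8 -3.6] w 0.0491 gf 21.6 t 10.1 j7 0.05 SHIFT [74.1 -2.  42.7] TURN -0.0051024284897413525
```

View pics/l4.png

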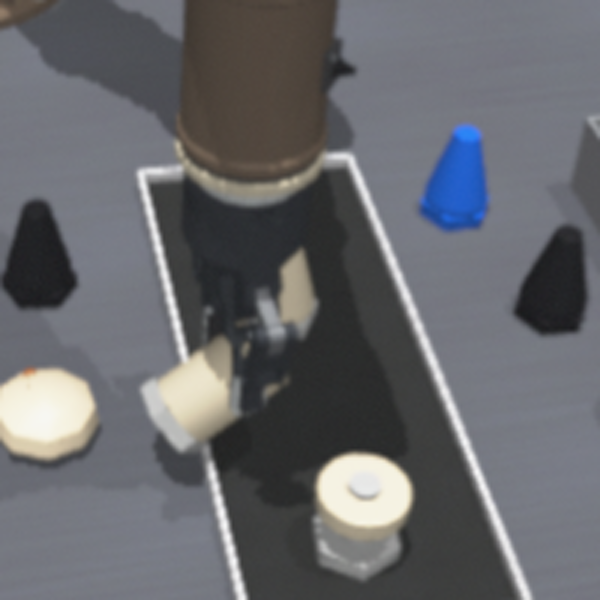

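The drum is at about 40° and the foot has slipped over the rim at crop (170,430). I'll go back inside, lower, and push again.

Call:
apply_moves(plan=[[15,0,-8,0,40],[36,0,-8,0,40],[38,0,9,0,40],[32,0,10,0,40],[26,0,10,0,40],[21,0,8,0,40],[16,0,5,0,40],[12,0,3,0,40]])

```text
clock: 11.1
position: [0.6576, 0.1373, 0.0604]
tcp_rot: [2.129, 2.31, 0.001]
ft_force: [0.6, -0.7, -3.0]
width: 0.0491
gripper_force: 21.6
```

```bash
python3 - <<'E'
from h import *
s=viewer.snapshot('scene');tilt(s);rel(.65,.2,.02,5)
E
```

```text
bore 0.8 along,z rel TCP mm -39.9 -33.1
drum 0.86 along,z rel TCP mm -9.8 -3.5
len 0.0422 tilt deg 44.6
pos [0.6575 0.1377 0.0602] yaw 4.7 tilt -1.0 F [-0.4  0.  -2.2] w 0.049 gf 21.6 t 11.25 j7 0.04 SHIFT [62.7 -2.4 40.2] TURN -0.00586294485924746
```

Call:
apply_moves(plan=[[-5,0,-1,0,40],[-10,0,-2.5,0,40],[-16,0,-4,0,40],[-22,0,-5,0,40],[-28,0,-6,0,40],[-28,0,-6,0,40]])

```text
clock: 12.0
position: [0.6598, 0.1091, 0.066]
tcp_rot: [2.13, 2.309, -0.0]
ft_force: [-0.3, -0.7, -2.9]
width: 0.0491
gripper_force: 21.6
```

```bash
python3 - <<'E'
from h import *
s=viewer.snapshot('scene');tilt(s);rel(.65,.2,.02,5)
E
```

```text
bore 0.7 along,z rel TCP mm -43.4 -33.4
drum 0.74 along,z rel TCP mm -12.9 -5.2
len 0.0415 tilt deg 42.8
pos [0.6595 0.1104 0.0657] yaw 4.7 tilt -1.0 F [-0.1  0.2 -2.1] w 0.0492 gf 21.6 t 12.15 j7 0.08 SHIFT [90.  -2.1 45.8] TURN -0.005077314663707977
```

Call:
apply_moves(plan=[[30,0,-8,0,40],[50,0,-6,0,40],[52,0,8,0,40],[50,0,10.5,0,40],[46,0,11.5,0,40],[42,0,11.5,0,40],[38,0,11.5,0,40],[34,0,11,0,40]])

```text
clock: 13.15
position: [0.657, 0.1434, 0.0551]
tcp_rot: [2.129, 2.31, 0.001]
ft_force: [1.0, 0.6, -2.5]
width: 0.0494
gripper_force: 21.7
```

```bash
python3 - <<'E'
from h import *
s=viewer.snapshot('scene');tilt(s);rel(.65,.2,.02,5)
E
```

```text
bore 0.64 along,z rel TCP mm -44.9 -28.5
drum 0.85 along,z rel TCP mm -10.9 -1.5
len 0.0434 tilt deg 38.4
pos [0.657  0.1436 0.0551] yaw 4.7 tilt -1.0 F [-0.   0.4 -2.9] w 0.0489 gf 21.7 t 13.3 j7 0.03 SHIFT [56.8 -2.4 35.1] TURN -0.005931014276651106
```

Call:
apply_moves(plan=[[-4,0,0,0,40],[-8,0,-1,0,40],[-12,0,-2,0,40],[-16,0,-3,0,40],[-20,0,-4,0,40],[-20,0,-4,0,40]])

```text
clock: 14.05
position: [0.659, 0.1234, 0.0595]
tcp_rot: [2.129, 2.309, 0.001]
ft_force: [0.0, 4.1, 4.7]
width: 0.0494
gripper_force: 21.3
```

```bash
python3 - <<'E'
from h import *
s=viewer.snapshot('scene');tilt(s);rel(.65,.2,.02,5)
E
```

```text
bore 0.81 along,z rel TCP mm -32.3 -34.2
drum 0.64 along,z rel TCP mm -3.7 -4.4
len 0.0413 tilt deg 46.3
pos [0.659  0.1237 0.0594] yaw 4.7 tilt -1.0 F [-0.1  4.5  5.4] w 0.0492 gf 21.3 t 14.2 j7 0.06 SHIFT [76.8 -2.8 39.3] TURN -0.00567756516164754
```

Call:
apply_moves(plan=[[-4,0,-1.5,0,40],[-8,0,-2.5,0,40],[-12,0,-3,0,40],[-16,0,-3,0,40],[-16,0,-3,0,40]])

```text
clock: 14.82
position: [0.6597, 0.1071, 0.0617]
tcp_rot: [2.13, 2.309, -0.001]
ft_force: [0.2, 1.7, -0.4]
width: 0.0495
gripper_force: 20.7
```

```bash
python3 - <<'E'
from h import *
s=viewer.snapshot('scene');tilt(s);rel(.65,.2,.02,5)
E
```

```text
no bore
drum 0.7 along,z rel TCP mm 2.2 -7.8
pos [0.6596 0.1077 0.0617] yaw 4.7 tilt -1.0 F [ 0.4  1.5 -1. ] w 0.0492 gf 20.8 t 14.975 j7 0.08 SHIFT [92.8 -2.  41.6] TURN -0.005474633277911253
```

Call:
apply_moves(plan=[[0,0,-16,0,40],[30,0,-18,0,40],[60,0,-16,0,40],[62,0,-5,0,40],[62,0,0,0,40],[62,0,4,0,40],[62,0,6,0,40],[62,0,6,0,40]])

```text
clock: 15.98
position: [0.6548, 0.1692, 0.0558]
tcp_rot: [2.129, 2.31, -0.0]
ft_force: [0.3, -0.1, -2.5]
width: 0.0496
gripper_force: 21.8
```

```bash
python3 - <<'E'
from h import *
s=viewer.snapshot('scene');tilt(s);rel(.65,.2,.02,5);save(s,'l5.png',(290,150,200,200),3)
E
```

```text
bore 0.93 along,z rel TCP mm -21.1 -34.7
drum 0.92 along,z rel TCP mm 4.1 -9.0
len 0.036 tilt deg 45.5
pos [0.6548 0.1697 0.056 ] yaw 4.7 tilt -1.0 F [-0.1  0.2 -2.8] w 0.049 gf 21.8 t 16.125 j7 -0.01 SHIFT [30.6 -2.4 36. ] TURN -0.0055968071141271935
```

View pics/l5.png

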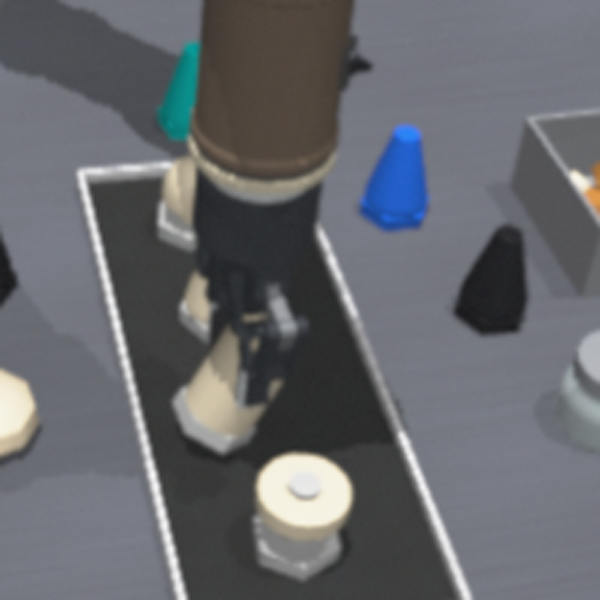

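The drum is leaning about 65° from horizontal inside the tray, with the foot near the floor at crop (220,420) and the neighbours standing. I'll press it to the floor, drag it a little, then release so it tips upright past its balance point.

Call:
apply_moves(plan=[[0,0,3,0,40],[0,0,6,0,40],[-4,0,8,0,40],[-8,0,8,0,40],[-12,0,8,0,40],[-12,0,8,0,40]])

```text
clock: 16.88
position: [0.6573, 0.1582, 0.0496]
tcp_rot: [2.128, 2.309, 0.005]
ft_force: [-0.9, 0.2, 7.9]
width: 0.049
gripper_force: 23.1
```

```bash
python3 - <<'E'
from h import *
s=viewer.snapshot('scene');tilt(s);rel(.65,.2,.02,5)
E
```

```text
bore 0.93 along,z rel TCP mm -11.3 -35.4
drum 0.86 along,z rel TCP mm 5.9 6.4
len 0.0452 tilt deg 67.6
pos [0.6573 0.1584 0.0496] yaw 4.7 tilt -1.0 F [-0.5 -0.2  8.9] w 0.0491 gf 23.1 t 17.025 j7 0.01 SHIFT [42.1 -4.  29.7] TURN -0.005350713154319521
```

Call:
apply_moves(plan=[[-6,0,1,0,40],[-6,0,1,0,85],[-6,0,1,0,85],[-6,0,1,0,85],[-6,0,1,0,85],[-6,0,1,0,85]])

```text
clock: 17.77
position: [0.6561, 0.152, 0.0467]
tcp_rot: [-2.128, -2.311, 0.0]
ft_force: [-0.7, 0.4, 1.0]
width: 0.0847
gripper_force: 0.0
```

```bash
python3 - <<'E'
from h import *
s=viewer.snapshot('scene');tilt(s);rel(.65,.2,.02,5)
r=pinpoint('bore',s)[0]['pixel'];q=pinpoint('drum',s)[0]['pixel'];print(r,q,onplane(s,r,.004),onplane(s,q,.044))
m=outline_of('drum',s)[0];print(m['bbox'],m['conf'])
E
```

```text
bore 0.8 along,z rel TCP mm -1.8 -47.1
drum 0.7 along,z rel TCP mm 2.2 -11.8
len 0.0356 tilt deg 83.5
pos [0.6561 0.152  0.0468] yaw 4.7 tilt -1.0 F [-0.1  0.5 -0.4] w 0.0851 gf 0.0 t 17.925 j7 0.02 SHIFT [48.4 -2.2 26.8] TURN -0.005325475240712886
[357.5, 296.4] [360.6, 284.1] [[0.66000936 0.14890883 0.004     ]] [[0.66406294 0.15143716 0.044     ]]
[348.2, 259.1, 23.7, 47.4] 0.56
```

Call:
apply_moves(plan=[[-2,0,-3,0,40],[-2,0,-3,0,40],[-2,0,-3,0,40],[-2,0,-3,0,40],[-2,0,-3,0,40],[-2,0,-3,0,40]], squeeze=70)

```text
clock: 18.82
position: [0.6569, 0.1497, 0.0506]
tcp_rot: [2.128, 2.31, 0.001]
ft_force: [0.2, -1.2, 5.3]
width: 0.0488
gripper_force: 71.6
```

Call:
apply_moves(plan=[[0,0,-30,0,40],[0,0,-80,0,40],[0,0,-130,0,40],[0,0,-170,0,40],[0,0,-170,0,40]])

```text
clock: 19.45
position: [0.6579, 0.1501, 0.2232]
tcp_rot: [2.127, 2.308, 0.008]
ft_force: [-0.7, -0.3, -5.1]
width: 0.0485
gripper_force: 73.5
```

```bash
python3 - <<'E'
from h import *
s=viewer.snapshot('scene');tilt(s);rel(.53,-.271,.22,5)
E
```

```text
bore 0.69 along,z rel TCP mm -0.9 -43.1
drum 0.96 along,z rel TCP mm 1.0 -7.2
len 0.036 tilt deg 86.9
pos [0.6552 0.15   0.2181] yaw 4.7 tilt -1.0 F [ 0.3 -0.5 -3.1] w 0.0486 gf 73.5 t 19.6 j7 -0.04 SHIFT [-409.3 -159.3   -1.3] TURN -0.005205456631477646
```

Call:
apply_moves(plan=[[-40,-16,-5,0,40],[-95,-37,-10,0,40],[-150,-58,-10,0,40],[-205,-80,-10,0,40],[-260,-101,-10,0,40],[-315,-123,-10,0,40],[-360,-140,-10,0,40],[-400,-156,-10,0,40]])

```text
clock: 20.6
position: [0.5318, -0.2629, 0.228]
tcp_rot: [-2.128, -2.307, 0.002]
ft_force: [0.6, -0.2, -3.2]
width: 0.0485
gripper_force: 73.5
```

Call:
apply_moves(plan=[[-9,-4,0,0,40],[-9,-4,0,0,40],[-9,-4,0,0,40]])

```text
clock: 20.98
position: [0.5308, -0.2688, 0.229]
tcp_rot: [-2.125, -2.312, -0.0]
ft_force: [-0.2, 0.6, -2.4]
width: 0.0485
gripper_force: 73.5
```

```bash
python3 - <<'E'
from h import *
s=viewer.snapshot('scene');t=viewer.snapshot('top');tilt(s)
p=readout.read_state()['position']
for n,c in(('s',s),('t',t)):
  for l,z in(('bore',p[2]-.0466),('drum',p[2]-.0066),('nose',.115)):
    print(n,l,[(onplane(c,r['pixel'],z)[0].round(4),round(r['conf'],2)) for r in pinpoint(l,c)][:2])
rel(.53,-.271,.22,5);save(s,'m1.png',(70,150,150,150),4)
E
```

```text
bore 0.78 along,z rel TCP mm -0.4 -50.0
drum 0.84 along,z rel TCP mm 3.6 -9.2
len 0.041 tilt deg 84.4
s bore [(array([ 0.5359, -0.2683,  0.1831]), 0.78)]
s drum [(array([ 0.5347, -0.2645,  0.2231]), 0.84), (array([ 0.7529, -0.2207,  0.2231]), 0.35)]
s nose [(array([0.8359, 0.1492, 0.115 ]), 0.71), (array([ 0.5166, -0.274 ,  0.115 ]), 0.57)]
t bore [(array([ 0.5357, -0.2643,  0.1831]), 0.68)]
t drum [(array([ 0.5321, -0.2638,  0.2231]), 0.76)]
t nose [(array([ 0.5235, -0.2648,  0.115 ]), 0.53)]
pos [ 0.5304 -0.2707  0.2298] yaw 4.7 tilt -1.0 F [ 0.3 -0.5 -2.9] w 0.0483 gf 73.5 t 21.475 j7 0.67 SHIFT [-0.3 -0.4  9.8] TURN -0.005203041150737185
```

View pics/m1.png

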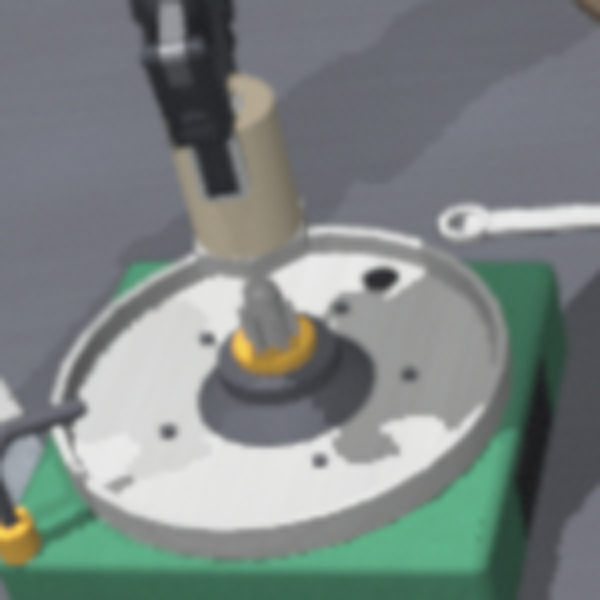

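The drum is held upright over the spindle. Its bottom is at about crop (250,243), the nose tip at (263,283) and the collar at (272,343). I'll compute the offset between them.

```bash
python3 - <<'E'
from h import *
s=viewer.snapshot('scene');t=viewer.snapshot('top')
print('nose scene tip',onplane(s,[135.9,220.8],.155)[0].round(4),'collar',onplane(s,[138,235.8],.123)[0].round(4))
print('top tip',onplane(t,[475+352/6,195+287/6],.157)[0].round(4),'seat',onplane(t,[526.5,246.5],.115)[0].round(4),'collar',onplane(t,[475+311/6,195+305/6],.123)[0].round(4))
# fit cylinder+foot hull to drum masks
from scipy.optimize import minimize
p=readout.read_state()['position'];M=[(c,outline_of('drum',c)[0]) for c in(s,t)]
for c,m in M:print(m['conf'],m['bbox'])
th=np.linspace(0,2*np.pi,24,endpoint=False)
def pts(v):
    x,y,a,b=v;zb=p[2]-.0466;o=[]
    for h,r in((0,.0265),(.012,.0265),(.012,.025),(.08,.025)):
        o.append(np.c_[x+r*np.cos(th)+a*h,y+r*np.sin(th)+b*h,zb+h+0*th])
    return np.vstack(o)
def cost(v):
    c=0
    for n,(s_,m) in enumerate(M):
        h=proj(s_,pts(v));L,T,R,B=h[:,0].min(),h[:,1].min(),h[:,0].max(),h[:,1].max();l,tt,w,hh=m['bbox']
        if n==0: c+=((L-l)**2+(R-l-w)**2+(B-tt-hh)**2)
        else: c+=((R-l-w)**2+ 0.5*(T-tt)**2+.5*(B-tt-hh)**2)
    return c+ (v[2]**2+v[3]**2)*400
r=minimize(cost,[p[0],p[1],0,0],method='Nelder-Mead',options=dict(maxiter=2000));print(r.x.round(4),r.fun)
for c,m in M:
    h=proj(c,pts(r.x));print(h.min(0),h.max(0)-h.min(0))
print(p, 'vertical dir px',proj(s,[[.531,-.267,.18],[.531,-.267,.26]]).round(1).tolist())
E
```

```text
nose scene tip [ 0.5263 -0.2684  0.155 ] collar [ 0.5336 -0.2706  0.123 ]
top tip [ 0.5261 -0.2687  0.157 ] seat [ 0.5249 -0.2719  0.115 ] collar [ 0.5251 -0.2695  0.123 ]
0.64 [374.8, 301.3, 32.1, 41.5]
0.83 [525.4, 216.6, 39.3, 39.2]
[ 0.7005  0.1307 -1.7349 -2.3401] 56808.51245863125
[227.98885431 165.5376764 ] [147.22944348  90.28030851]
[264.24348556 115.56638692] [167.04300925 112.38178869]
[ 0.53029226 -0.27079636  0.22986478] vertical dir px [[133.7, 212.1], [124.4, 177.4]]
```

Call:
apply_moves(plan=[[-1,-4.5,8,0,40],[-1,-4.5,16,0,40],[-1,-4.5,24,0,40],[-1,-4.5,30,0,40],[-1,-4.5,34,0,40],[-1,-4.5,34,0,40]])

```text
clock: 22.42
position: [0.526, -0.2722, 0.1956]
tcp_rot: [-2.129, -2.311, 0.0]
ft_force: [-0.4, 0.0, -2.3]
width: 0.0485
gripper_force: 73.4
```

```bash
python3 -c "
from h import *
s=viewer.snapshot('scene');tilt(s);st=readout.read_state();rel(.526,-.27,.19,5);print(st['ft_torque'].round(2))"
```

```text
bore 0.76 along,z rel TCP mm -1.9 -54.6
drum 0.66 along,z rel TCP mm 3.0 -6.6
len 0.0483 tilt deg 84.2
pos [ 0.526  -0.2722  0.196 ] yaw 4.7 tilt -1.0 F [-0.6  0.3 -3.1] w 0.0483 gf 73.4 t 22.575 j7 0.69 SHIFT [2.2 0.2 6. ] TURN -0.005349672011601053
[-0.05 -0.    0.  ]
```

Bottom is about 8 mm below the pilot tip with no contact. Descending on to the ribs.

Call:
apply_moves(plan=[[0,0,2,0,40],[0,0,4,0,40],[0,0,6,0,40],[0,0,8,0,40],[0,0,10,0,40],[0,0,10,0,40]])

```text
clock: 23.32
position: [0.5262, -0.2725, 0.1876]
tcp_rot: [2.128, 2.309, 0.002]
ft_force: [-4.0, 2.1, 15.1]
width: 0.0486
gripper_force: 75.8
```

```bash
python3 -c "
from h import *
st=readout.read_state();rel(.526,-.27,.19,5);print(st['ft_torque'].round(2))"
```

```text
pos [ 0.5262 -0.2725  0.1876] yaw 4.7 tilt -1.0 F [-4.   2.1 15.1] w 0.0486 gf 75.8 t 23.325 j7 0.7 SHIFT [ 2.5  0.1 -2.4] TURN -0.005519152454408391
[0.7  1.23 0.02]
```

Call:
apply_moves(plan=[[0.7,-0.6,0,0.07,40],[0.7,-0.6,0,0.14,40],[0.7,-0.6,0,0.21,40],[0.7,-0.6,0,0.28,40],[0.7,-0.6,0,0.35,40],[0.7,-0.6,0,0.42,40],[0.7,-0.6,0,0.49,40],[0.7,-0.6,0,0.56,40]])

```text
clock: 24.32
position: [0.5254, -0.2716, 0.1858]
tcp_rot: [2.686, 1.629, 0.0]
ft_force: [0.4, -0.1, -3.2]
width: 0.0485
gripper_force: 73.9
```

```bash
python3 -c "
from h import *
st=readout.read_state();rel(.526,-.27,.19,5);print(st['ft_torque'].round(2))"
```

```text
pos [ 0.5254 -0.2716  0.1858] yaw -27.5 tilt -1.0 F [ 0.4 -0.1 -3.2] w 0.0485 gf 73.9 t 24.325 j7 0.21 SHIFT [ 1.7 -0.2 -4.2] TURN -0.567617713915436
[-0.09 -0.21  0.01]
```

Call:
apply_moves(plan=[[0,0,2,0,40],[0,0,4,0,40],[0,0,6,0,40],[0,0,8,0,40],[0,0,10,0,40],[0,0,10,0,40]], squeeze=100)

```text
clock: 25.08
position: [0.5253, -0.2716, 0.1757]
tcp_rot: [2.684, 1.632, -0.0]
ft_force: [0.1, -1.4, -3.9]
width: 0.0479
gripper_force: 103.3
```

Meshed and sliding freely. Continuing onto the collar and the seat.

Call:
apply_moves(plan=[[0,0,3,0,40],[0,0,6,0,40],[0,0,8,0,40],[0,0,10,0,40],[0,0,12,0,40],[0,0,13.5,0,40],[0,0,15,0,40],[0,0,15,0,40]])

```text
clock: 26.08
position: [0.5254, -0.2717, 0.1616]
tcp_rot: [2.684, 1.632, 0.001]
ft_force: [-1.2, 0.2, 11.3]
width: 0.0478
gripper_force: 105.4
```

```bash
python3 -c "
from h import *
s=viewer.snapshot('scene');tilt(s);st=readout.read_state();rel(.526,-.27,.19,5);print(st['ft_torque'].round(2))"
```

```text
no bore
drum 0.81 along,z rel TCP mm 3.9 -13.2
pos [ 0.5254 -0.2717  0.1617] yaw -27.4 tilt -1.0 F [-1.2  0.8 11.7] w 0.0482 gf 105.4 t 26.225 j7 0.23 SHIFT [  1.8  -0.2 -28.3] TURN -0.5654334359312786
[ 0.22  0.75 -0.01]
```

Call:
apply_moves(plan=[[0,0,1,0,40],[0,0,2,0,40],[0,0,2,0,40],[0,0,2,0,40]])

```text
clock: 26.72
position: [0.5255, -0.2718, 0.1615]
tcp_rot: [2.684, 1.632, 0.003]
ft_force: [-6.7, 3.4, 32.2]
width: 0.048
gripper_force: 107.8
```

```bash
python3 -c "
from h import *
st=readout.read_state();rel(.526,-.27,.19,5);print(st['ft_torque'].round(2))"
```

```text
pos [ 0.5255 -0.2718  0.1615] yaw -27.4 tilt -1.0 F [-6.7  3.4 32.2] w 0.048 gf 107.8 t 26.725 j7 0.23 SHIFT [  1.8  -0.3 -28.5] TURN -0.5654932808706082
[1.25 2.43 0.04]
```

```bash
python3 -c "
from h import *
print(close_job())"
```

```text
the job is handed in; nothing more can be done
None
```

I set the drum upright, meshed it on the spindle and handed the job in at about 27 s, still gripped and pressed with about 32 N onto what the force and height readings show is the seat; the system returned no verdict.

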